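# Tighten the window ring of a reflectance meter with a pin spanner

### The job

Pick the pin spanner that fits the slotted steel ring on top of the cream bench meter, lower both its pins into the ring's two slots until its crossbar lies on the ring, and only then turn the ring clockwise (seen from above) until its lug comes up against the stop post. Let go and leave the spanner standing fully seated in the ring; leave the other spanner standing in its stand.

Things in the scene. Friction and masses are not known exactly. Their poses are not given: they have to be found in the camera images.
- wide_grip (a point): Wide pin spanner (fits; under 0.4 kg), an upside-down T, pins down in a white stand 124 x 60 x 50 mm: steel bar 104 x 24 x 14 high, on its middle a grip block 36 along, 24 across, 60 high; under it two pins, 8 diameter, 11 long, 40 either side of the middle, loose in the stand's groove. Point: grip block's centre, 44 above the bar's underside. x along bar, y across, z up; a half turn is alike.
- narrow_grip (a point): Narrow pin spanner, does not fit: the same grip block and height, but its bar is 64 mm long, its pins 20 either side of the middle and its white stand 84 long. Same point (centre of the grip block) and axes. The two spanners may stand in either order.
- ring_face (a point): Centre of the top face of the steel ring: 130 mm outer, 51 inner diameter, 14 thick, face 89 above the bench, on a fixed cream meter 220 x 240 x 75. Turns with the ring: x points along the line through both slots, z up. Slots go through, centred 40 from the middle, 18 radially by 22 across, so the pins have 10 degrees of play each way. Seated, the grip's centre is 44 above this point.
- ring (a joint): Angle of the ring (rad), growing clockwise seen from above. Starts at 0 to 0.3; at 1.2 its lug (12 mm wide, on the rim 90 degrees anticlockwise of the ring's x axis) meets the fixed round stop post, 14 in diameter, beside the ring, and it turns no further. Friction about 0.1 N m; stays where left. Lug and post are no higher than the ring's face.
Things that resemble listed ones, but are neither listed nor needed, are in the scene too. What is shaped like the part that bears narrow_grip but black or red is not meant.

How it is judged (in metres and radians):
On the way:
1. both pins of the wide spanner are in the ring's slots, its bar on the ring's face, before the ring has been turned (horizontal distance between wide_grip and ring_face below 0.012 m and z of wide_grip in the frame of ring_face below 0.049 m and angle between the x axis of wide_grip and the x axis of ring_face, either way round below 0.3 rad and angle between wide_grip's own z axis and vertical below 0.12 rad and value of joint ring below 0.5 rad), for 0.1 s.
At the end, for the whole second after the job is handed in: Ring within 10 degrees of its stop (joint above 1.03 rad); wide spanner upright (7 degrees) with both pins in the slots (bar within 5 mm of the ring face, 12 mm of centre); narrow spanner upright in its stand, moved under 30 mm (value of joint ring above 1.03 rad and horizontal distance between wide_grip and ring_face below 0.012 m and z of wide_grip in the frame of ring_face below 0.049 m and angle between the x axis of wide_grip and the x axis of ring_face, either way round below 0.3 rad and angle between wide_grip's own z axis and vertical below 0.12 rad and distance of narrow_grip from where it was at the start of the episode below 0.03 m and angle between narrow_grip's own z axis and vertical below 0.15 rad); the robot touches nothing.
It also fails if it takes over 40 s, if anything falls off the work surface, if the arm or the gripper's body presses on something with over 40 N, if the wrist force passes 120 N, or if a joint passes its speed limit or range.

### The arm

A 7-joint arm with a two-finger parallel gripper is mounted at the origin on the work surface. World frame = base frame: x ahead of the robot, y to its left, z up, the work surface at z = 0. Lengths are in mm, angles in rad, forces in N, time in s.
With the tool pointing down it reaches from about 400 to 900 mm from the base axis. Payload 5.5 kg.
Tool frame: the origin (TCP) lies on the centre line of the jaws, within the pads' length; the fingertips stand 19 mm ahead of it and the grasp point (between the pads) is the TCP; z points along the fingers, y is the line along which they close (so a half turn about z gives the same grasp; the last joint's range is limited). The gripper opens to 92 mm and grips with 3 to 60 N. Pads are 19 mm wide; open, the fingers measure 130 mm over their backs; the gripper's body (75 mm by 190 mm) begins 47 mm behind the grasp point.
Start: joints at [-0.873, 0.501, -0.427, 1.55, 0.221, 1.138, -0.21], TCP at [273.763, 589.536, 245.729] pointing down, gripper open.
Joint ranges: [-2.88, 2.88], [-0.31, 2.03], [-1.54, 1.56], [0.2, 2.42], [-1.41, 4.55], [0.19, 2.02], [-2.57, 2.57]. Speed limits (rad/s): [2.57, 2.57, 3.14, 3.14, 3.14, 3.14, 3.14].

### API

Orientations are given as [roll, pitch, yaw] about the fixed x, y, z axes, in that order (R = Rz(yaw) Ry(pitch) Rx(roll)).
In Python, from cell import ctrl gives the robot as it stands.
- The arm moves only by the tool send_rows, never from a script. Its argument "steps" is a list that holds one entry, the list of rows, each a list of 4 numbers: the shift along the world's x, y, z in units of 40 mm (1.0 is 40 mm), then the turn about the world's z in units of 10 degrees (1.0 is 10 degrees). In form: [[[tx, ty, tz, turn], ...]]. A call has 1 to 10 rows; each row is the pose to reach, as a shift and turn from the pose commanded when the call began; what a row does not reach only later rows make up. A row lasts 1/8 s, in which the tool goes at most 62.5 mm and 10.7 degrees, less where a joint would pass 70% of its speed; a pose out of reach is approached as far as the arm can. A call with a gripper value outside its range is refused whole. "jaw" is the gripper's target within -1 to 1 (shut at 1, half-way at 0, fully open at -1), set as the call begins (left out, the last holds). The fingers move at their own pace and stop on an object; the grip force is fixed at half the most. Time passes only in rows, so rows that repeat a pose let the fingers close. It gives the time, the measured TCP pose, the force, the opening and the grip force at its end, in the units of the state.
- ctrl.get_obs(): the state, without advancing time (a new reading comes with each control period).
- ctrl.camera(name): name is "side" or "top"; returns a dict with "pixels" (400x640x3 uint8, red, green, blue), "vertical_fov" (degrees; the focal length in pixels is half the picture's height over the tangent of half this angle, whatever the lens; pixels are square), "cx", "cy" (the principal point, pixels), "rvec" (rotation vector, rad) and "tvec" (3), from world to camera coordinates, as OpenCV has them. Camera axes: x right, y down, z forward; pixel columns grow to the right and rows downward; lengths in mm; the calibration is good to about 2 mm. A picture is of the moment at which its call begins. There is no depth.
- ctrl.finish_job(): hands the job in; it is judged then, once.
Trained networks look in the newest picture that a camera, given by its name, has taken for a name from the list of things; names that differ only in an ending like _2 or _b are one class to them, and where a whole thing is asked for, a point or a joint stands for the part that bears it (a point fixed in the world has none). Each returns a list of dicts, best first, with "conf" (0 to 1); they miss things now and then, are a little off and sometimes report something else, mostly with a low value. They report only what shows in the picture. A call takes as long as a camera call. They do not tell look-alikes from the thing itself.
- ctrl.spot_in(camera, label): "at" ([x, y, z] in mm, in world coordinates, good to about 4 mm: the middle of the surface that is visible of it).
- ctrl.place_of(camera, label): "at" ([x, y, z] in mm, in world coordinates, good to about 4 mm: a listed point, or the origin of a listed thing).
The state is a dict: "time": time; "qpos": joint angles; "qvel": joint speeds; "joint_torque": joint torques, N m; "ee_pos": TCP position; "tcp_rot": TCP orientation; "ft_force": force on the tool from outside, world axes, zero at the start; "wrist_torque": the same for the moment, N m; "opening": opening from 0.0 (shut) to 1.0 (fully open); "grip_force": force on a finger pad.
Only numpy, scipy, OpenCV 4.12 (cv2) and the standard library are available. Lean on these libraries where they do the work, as an engineer would, in place of code of your own. Each camera call takes 0.05 s, during which the arm holds its last target. There are 200 camera calls.

## Working session

There is one attempt and no reset: what is moved stays moved. The work goes in short steps, Python scripts to look and compute and a tool call to move; the robot and the scene stay as the last step left them, time stands still between calls to the robot, and variables do not carry over. Pictures are saved under pics/ and viewed, at most 10 in all, crops included, and the job is handed in when it is done.

Besides the shell and the picture viewer there is one more tool, called after "Call:" as a command line: name --argument value ..., lists and objects as JSON in quotes. send_rows: Moves the arm, as the interface text tells. Its arguments: {"type":"object","properties":{"steps":{"type":"array","items":{"type":"array","items":{"type":"array","items":{"type":"number"}}}},"jaw":{"type":"number"}},"required":["steps"]}

```bash
mkdir -p pics; cat > h.py <<'E'
import numpy as np,cv2
from cell import ctrl
def cam(n):
    c=ctrl.camera(n); f=200/np.tan(np.radians(c["vertical_fov"])/2)
    c["K"]=np.array([[f,0,c["cx"]],[0,f,c["cy"]],[0,0,1.]]); c["R"]=cv2.Rodrigues(np.array(c["rvec"],float))[0]; c["t"]=np.array(c["tvec"],float); return c
def proj(c,P): return cv2.projectPoints(np.array(P,float).reshape(-1,1,3),np.array(c["rvec"],float),c["t"],c["K"],None)[0].reshape(-1,2)
def ray(c,uv,z):
    d=c["R"].T@np.linalg.inv(c["K"])@np.array([uv[0],uv[1],1.]); o=-c["R"].T@c["t"]; return o+d*(z-o[2])/d[2]
def save(c,n): cv2.imwrite(n,cv2.cvtColor(np.asarray(c["pixels"]),cv2.COLOR_RGB2BGR))
E
python3 - <<'E'
from h import *
for n in("top","side"):
    c=cam(n); save(c,f"pics/{n}0.png")
    print(n,(-c["R"].T@c["t"]).round())
    for l in("wide_grip","narrow_grip","ring_face"):
        for d in ctrl.place_of(n,l): print(l,np.round(d["at"]),round(d["conf"],2),proj(c,d["at"]).round())
o=ctrl.get_obs();print(o["time"],o["ee_pos"],o["tcp_rot"],o["opening"])
E
```

```text
top [ 390. -116.  917.]
wide_grip [ 560. -106.   95.] 0.91 [[325. 185.]]
narrow_grip [ 547. -320.   94.] 0.89 [[426. 193.]]
narrow_grip [ 664. -320.   53.] 0.84 [[420. 146.]]
narrow_grip [ 430. -356.   58.] 0.68 [[440. 250.]]
ring_face [536. 173.  91.] 0.63 [[196. 194.]]
side [ 106. -667.  537.]
wide_grip [ 562. -106.   92.] 0.87 [[320. 213.]]
narrow_grip [ 432. -360.   52.] 0.82 [[356. 318.]]
narrow_grip [ 532. -444.   50.] 0.8 [[433. 320.]]
narrow_grip [ 661. -313.   58.] 0.78 [[419. 250.]]
narrow_grip [ 546. -323.   92.] 0.62 [[387. 262.]]
narrow_grip [ 564. -108.   96.] 0.17 [[322. 211.]]
ring_face [531. 172.  87.] 0.73 [[249. 177.]]
0.4 [273.75269804 589.45552884 245.57136847] [-3.14133658e+00 -4.79977640e-05  2.70680345e+00] 0.9975237609840995
```

View pics/top0.png

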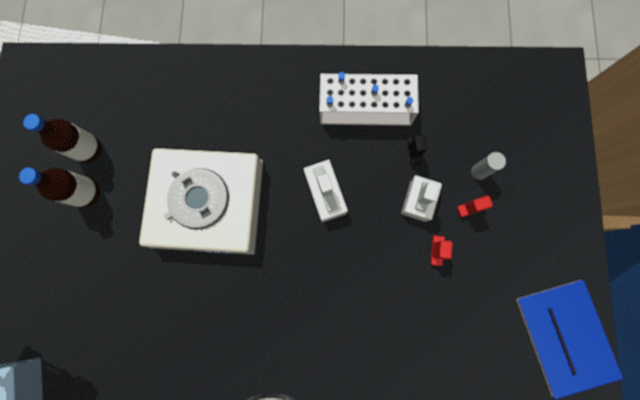

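View pics/side0.png

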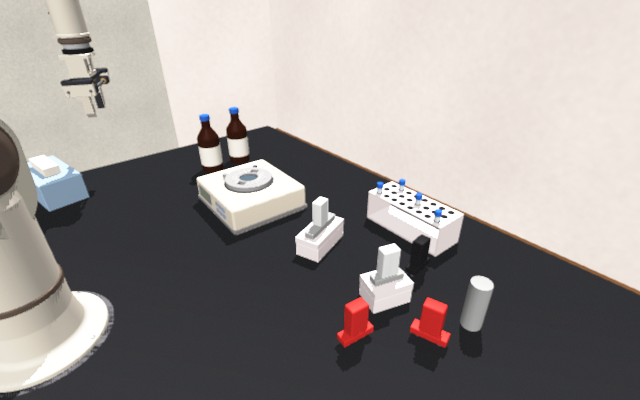

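Top view: the wide spanner in its long white stand is at (325,185) and the narrow one at (423,197). The ring is at (197,197).
Things that could be taken for the wide spanner: narrow white-stand spanner (423,197), black (417,146), red (475,206) and red (441,250). I choose (325,185), which has the long bar and long stand, and check it in a crop.

```bash
python3 - <<'E'
import cv2,numpy as np
a=cv2.imread("pics/top0.png")
f=lambda x0,y0,w,h:cv2.resize(a[y0:y0+h,x0:x0+w],None,fx=6,fy=6,interpolation=cv2.INTER_CUBIC)
p=f(155,155,80,80);q=f(298,150,52,80)
cv2.imwrite("pics/crop0.png",np.hstack([p,q]))
E
```

```text
(no output)
```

View pics/crop0.png

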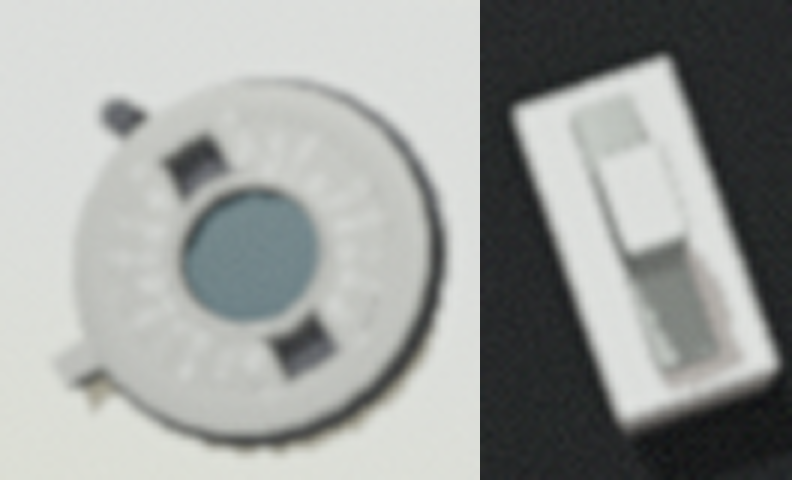

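```bash
python3 - <<'E'
from h import *
c=cam("top")
p=lambda x,y:(155+x/6-.4,155+y/6-.4); q=lambda x,y:(298+(x-480)/6-.4,150+y/6-.4)
A=ray(c,p(196,165),89);B=ray(c,p(302,345),89)
L=ray(c,p(72,367),85);S=ray(c,p(122,115),85)
d=A-B;print("slots",A,B,np.linalg.norm(d),"mid",(A+B)/2,"yaw",np.degrees(np.arctan2(d[1],d[0])))
m=(A+B)/2
for n,v in(("lug",L-m),("stop",S-m)): print(n,np.linalg.norm(v),np.degrees(np.arctan2(v[1],v[0])))
# ring outer contour extremes
a=(ray(c,p(75,250),89)+ray(c,p(433,250),89))/2;b=(ray(c,p(262,78),89)+ray(c,p(250,438),89))/2;print("rim",a,b)
a=ray(c,q(605,100),64);b=ray(c,q(690,368),64);d=a-b;print("bar",a,b,np.linalg.norm(d),"mid",(a+b)/2,np.degrees(np.arctan2(d[1],d[0])))
C=[ray(c,q(*u),50) for u in((515,107),(668,55),(778,365),(622,425))];print("stand",np.mean(C,0))
for i,j in((0,3),(1,2)):
    d=C[i]-C[j];print(np.linalg.norm(d),np.degrees(np.arctan2(d[1],d[0])))
T=[ray(c,q(*u),124) for u in((600,162),(660,145),(690,237),(632,257))];print("block",np.mean(T,0))
for i,j in((0,3),(1,2)):
    d=T[i]-T[j];print(np.linalg.norm(d),np.degrees(np.arctan2(d[1],d[0])))
o=ctrl.get_obs();print("yaw",np.degrees(o["tcp_rot"]),o["qpos"])
R=cv2.Rodrigues
E
```

```text
slots [562.67573238 194.49687133  89.        ] [497.64988334 150.63288063  89.        ] 78.43730441305046 mid [530.16280786 172.56487598  89.        ] yaw 34.00212058279709
lug 74.7754743213449 123.90002002099881
stop 73.61643177961604 45.458133299394255
rim [531.77263624 170.84068067  89.        ] [529.81027985 169.81126825  89.        ]
bar [609.69402153 -89.78880369  64.        ] [ 509.199698   -123.31207516   64.        ] 105.93827821879302 mid [ 559.44685976 -106.55043942   64.        ] 18.44785994931617
stand [ 560.90837395 -105.71640974   50.        ]
128.19232487063567 19.808336369938147
126.07464799984287 20.005260651446537
block [ 558.94404555 -106.4483823   124.        ]
35.27513296088041 19.54745848249474
34.08580022240604 18.72796959803607
yaw [-1.79992805e+02 -1.45362009e-03  1.55086348e+02] [-0.87276934  0.50096035 -0.42695282  1.55045598  0.22079238  1.13832216
 -0.21029387]
```

The crop confirms the choice: the bar measures 106 mm, the stand 126 mm and the slot spacing 78 mm. Wide spanner at (559.7,-106.3), yaw 19.3°. Ring at (530.5,171.5), slot line 34°, joint about 0.
I'll grip along the 36 mm faces, at tool yaw 109.3°, which keeps joint 7 mid-range.

Call:
send_rows --jaw -1 --steps '[[[0.5,-1.25,0,-0.4],[1,-2.5,0,-0.8],[1.5,-3.75,0,-1.2],[2.1,-5,0,-1.7],[2.6,-6.25,0,-2.1],[3.1,-7.5,0,-2.5],[3.6,-8.75,0,-2.9],[4.1,-10,0,-3.3],[4.6,-11.25,0,-3.7],[5.1,-12.5,0,-4.1]]]'

```text
time: 1.7
ee_pos: [478.4, 88.0, 246.2]
tcp_rot: [3.14, 0.0, 1.989]
ft_force: [0.8, 1.0, -0.7]
opening: 1.0
grip_force: 0.0
```

Call:
send_rows --steps '[[[0.5,-1.2,0,-0.2],[1,-2.4,0,-0.48],[1.5,-3.6,0,-0.48],[2.05,-4.9,-0.5,-0.48],[2.05,-4.9,-1.2,-0.48],[2.05,-4.9,-1.4,-0.48],[2.05,-4.9,-1.4,-0.48],[2.05,-4.9,-1.4,-0.48]]]'

```text
time: 2.7
ee_pos: [560.5, -105.5, 191.0]
tcp_rot: [3.14, 0.001, 1.909]
ft_force: [-0.1, 0.2, 0.3]
opening: 1.0
grip_force: 0.0
```

Call:
send_rows --steps '[[[-0.02,-0.02,-0.8,0],[-0.02,-0.02,-1.6,0],[-0.02,-0.02,-2.1,0],[-0.02,-0.02,-2.35,0],[-0.02,-0.02,-2.35,0],[-0.02,-0.02,-2.35,0]]]'

```text
time: 3.45
ee_pos: [559.9, -107.3, 96.9]
tcp_rot: [3.14, 0.001, 1.908]
ft_force: [-0.3, 0.5, -0.2]
opening: 1.002
grip_force: 0.0
```

Call:
send_rows --jaw 1 --steps '[[[0,0,0,0],[0,0,0,0],[0,0,0,0],[0,0,0,0],[0,0,0,0],[0,0,0,0],[0,0,0,0],[0,0,0,0]]]'

```text
time: 4.45
ee_pos: [559.3, -107.2, 95.8]
tcp_rot: [3.141, 0.0, 1.908]
ft_force: [1.6, -0.2, -1.2]
opening: 0.387
grip_force: 30.0
```

Call:
send_rows --steps '[[[0,0,0.2,0],[0,0,0.6,0],[0,0,1.2,0],[0,0,1.8,0],[0,0,2.25,0],[0,0,2.25,0],[0,0,2.25,0]]]'

```text
time: 5.32
ee_pos: [558.3, -107.2, 185.1]
tcp_rot: [-3.14, -0.001, 1.907]
ft_force: [-0.7, 0.0, -3.7]
opening: 0.39
grip_force: 30.0
```

```bash
python3 - <<'E'
from h import *
s=[]
for n in("top","side"):
    c=cam(n); e=ctrl.get_obs()["ee_pos"]; u,v=proj(c,e)[0].astype(int)
    s.append(cv2.resize(cv2.cvtColor(np.asarray(c["pixels"]),cv2.COLOR_RGB2BGR)[v-50:v+50,u-45:u+45],None,fx=4.4,fy=4.4,interpolation=cv2.INTER_CUBIC)); print(n,u,v)
    print([(np.round(d["at"]),d["conf"]) for l in("wide_grip",) for d in ctrl.place_of(n,l)])
cv2.imwrite("pics/held.png",np.hstack(s)); print(ctrl.get_obs()["qpos"])
E
```

```text
top 325 176
[(array([ 544., -320.,   94.]), 0.62)]
side 319 176
[(array([ 560., -108.,  184.]), 0.6)]
[ 0.09344176  0.39229186  0.06111949  1.82874269 -0.02927272  0.92339815
  0.50431009]
```

View pics/held.png

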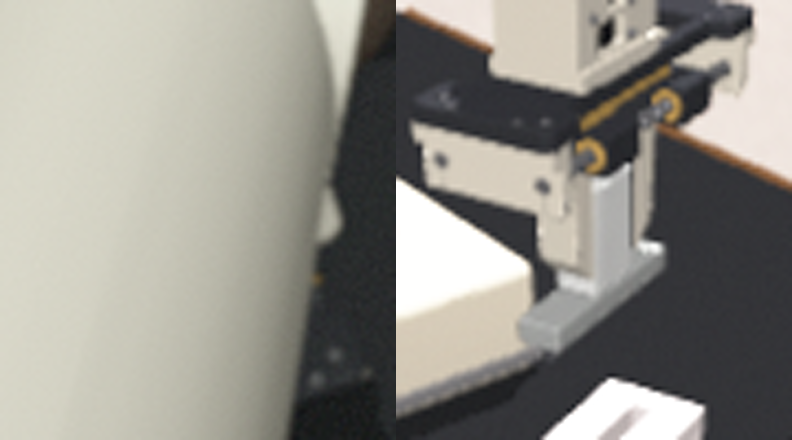

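Held level (opening 0.39 × 92 = 36 mm), pins clear of the stand. Moving it over the ring.

Call:
send_rows --steps '[[[-0.1,1,0,0.2],[-0.2,2,0,0.4],[-0.3,3,0,0.6],[-0.4,4,0,0.9],[-0.5,5,0,1.2],[-0.6,6,0,1.47],[-0.7,6.95,0,1.47],[-0.7,6.95,-0.3,1.47],[-0.7,6.95,-0.4,1.47],[-0.7,6.95,-0.4,1.47]]]'

```text
time: 6.78
ee_pos: [530.8, 169.0, 168.9]
tcp_rot: [-3.14, 0.0, 2.162]
ft_force: [0.1, -0.6, -2.7]
opening: 0.391
grip_force: 30.0
```

```bash
python3 - <<'E'
from h import *
s=[]
for n in("top","side"):
    c=cam(n); e=ctrl.get_obs()["ee_pos"]; u,v=proj(c,[530,171,110])[0].astype(int)
    s.append(cv2.resize(cv2.cvtColor(np.asarray(c["pixels"]),cv2.COLOR_RGB2BGR)[v-50:v+50,u-45:u+45],None,fx=4.4,fy=4.4,interpolation=cv2.INTER_CUBIC)); print(n,u,v)
    print([(l,np.round(d["at"]),d["conf"]) for l in("wide_grip","ring_face") for d in ctrl.place_of(n,l)])
cv2.imwrite("pics/over.png",np.hstack(s)); o=ctrl.get_obs();print(o["qpos"],o["ee_pos"],o["ft_force"],o["tcp_rot"])
E
```

```text
top 193 195
[('ring_face', array([533., 176.,  90.]), 0.71)]
side 247 169
[('wide_grip', array([533., 169., 169.]), 0.73), ('ring_face', array([531., 174.,  90.]), 0.71)]
[-0.2847511   0.39486869 -0.09117667  1.8636979   0.04535072  0.88442708
  0.19470304] [531.2761348 170.3391037 170.0486429] [-0.19479873  0.35794654 -3.10576909] [3.14103783e+00 1.70426424e-04 2.16317700e+00]
```

View pics/over.png

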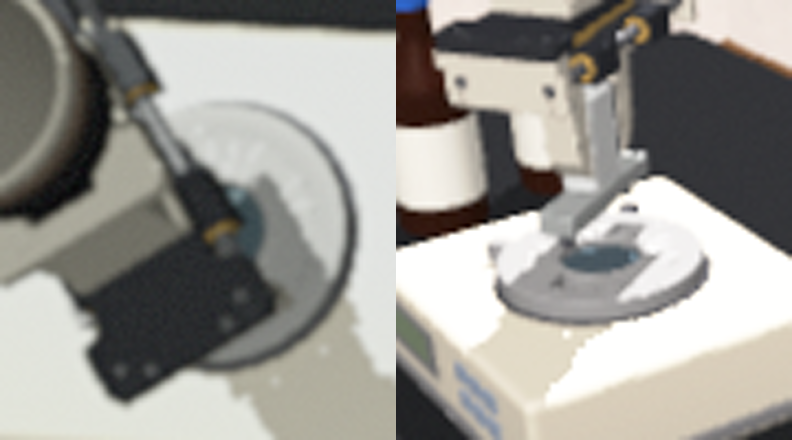

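The side picture shows the bar level over the ring and aligned with the slots. Lowering slowly with a force check.

Call:
send_rows --steps '[[[-0.02,0.04,-0.2,0],[-0.02,0.04,-0.4,0],[-0.02,0.04,-0.5,0],[-0.02,0.04,-0.6,0],[-0.02,0.04,-0.65,0],[-0.02,0.04,-0.7,0],[-0.02,0.04,-0.7,0]]]'

```text
time: 7.95
ee_pos: [530.2, 172.3, 141.7]
tcp_rot: [-3.142, -0.0, 2.164]
ft_force: [0.6, -0.8, -3.5]
opening: 0.388
grip_force: 30.0
```

Call:
send_rows --steps '[[[0,0,-0.06,0],[0,0,-0.12,0],[0,0,-0.16,0],[0,0,-0.18,0],[0,0,-0.19,0],[0,0,-0.19,0]]]'

```text
time: 8.7
ee_pos: [530.1, 172.3, 134.7]
tcp_rot: [-3.142, -0.0, 2.164]
ft_force: [-4.3, -1.5, 5.5]
opening: 0.392
grip_force: 30.0
```

Contact came at the expected seating height: 134.7 mm against the computed 134.8, with the vertical force rising by 9 N. The spanner is seated, so I turn clockwise.

Call:
send_rows --steps '[[[0,0,0,0],[0,0,0,-0.4],[0,0,0,-0.9],[0,0,0,-1.4],[0,0,0,-1.9],[0,0,0,-2.4],[0,0,0,-2.9],[0,0,0,-3.4],[0,0,0,-3.4]]]'

```text
time: 9.82
ee_pos: [531.1, 172.1, 134.8]
tcp_rot: [3.14, 0.0, 1.571]
ft_force: [-0.9, -3.1, 4.4]
opening: 0.391
grip_force: 30.0
```

```bash
python3 - <<'E'
from h import *
o=ctrl.get_obs();print(o["time"],o["ee_pos"],np.degrees(o["tcp_rot"]),o["ft_force"],o["wrist_torque"],o["qpos"])
E
```

```text
9.825 [531.08552718 172.05557923 134.75698706] [1.79895669e+02 5.04242692e-03 9.00138414e+01] [-0.86715953 -3.09767342  4.41165856] [-0.57251399  0.33922056  0.08944672] [-0.39849209  0.44099657  0.04566493  1.89119023 -0.02595491  0.80830089
 -0.33905135]
```

Call:
send_rows --steps '[[[0,0,0,-0.5],[0,0,0,-1.0],[0,0,0,-1.5],[0,0,0,-2.0],[0,0,0,-2.5],[0,0,0,-3.0],[0,0,0,-3.4],[0,0,0,-3.7],[0,0,0,-3.9],[0,0,0,-3.9]]]'

```text
time: 11.08
ee_pos: [531.0, 171.7, 134.7]
tcp_rot: [3.14, -0.001, 0.891]
ft_force: [-0.5, -3.2, 5.3]
opening: 0.391
grip_force: 30.0
```

```bash
python3 - <<'E'
from h import *
o=ctrl.get_obs();print(o["time"],o["ee_pos"],np.degrees(o["tcp_rot"]),o["ft_force"],o["wrist_torque"],o["qpos"])
E
```

```text
11.075 [531.03039371 171.7047688  134.73008867] [ 1.79914169e+02 -4.27497198e-02  5.10601032e+01] [-0.4794165  -3.17133208  5.30899129] [-0.70590514  0.41363776  0.14188066] [-0.52189653  0.44622666  0.20062986  1.89578672 -0.11785739  0.8094697
 -0.93870784]
```

Call:
send_rows --steps '[[[0,0,0,-0.2],[0,0,0,-0.4],[0,0,0,-0.5],[0,0,0,-0.5],[0,0,0,-0.5]]]'

```text
time: 11.7
ee_pos: [529.7, 171.2, 134.7]
tcp_rot: [3.141, 0.002, 0.805]
ft_force: [-3.7, -4.6, 9.6]
opening: 0.386
grip_force: 30.0
```

```bash
python3 - <<'E'
from h import *
o=ctrl.get_obs();print(o["time"],np.degrees(o["tcp_rot"]),o["ft_force"],o["wrist_torque"])
s=[]
for n in("top","side"):
    c=cam(n); u,v=proj(c,[530,171,110])[0].astype(int)
    s.append(cv2.resize(cv2.cvtColor(np.asarray(c["pixels"]),cv2.COLOR_RGB2BGR)[v-50:v+50,u-45:u+45],None,fx=4.4,fy=4.4,interpolation=cv2.INTER_CUBIC))
cv2.imwrite("pics/turned.png",np.hstack(s))
E
```

```text
11.7 [1.79985941e+02 9.64484466e-02 4.61191293e+01] [-3.72494621 -4.59942955  9.60209564] [-1.26497078  1.23017713  0.41933544]
```

View pics/turned.png

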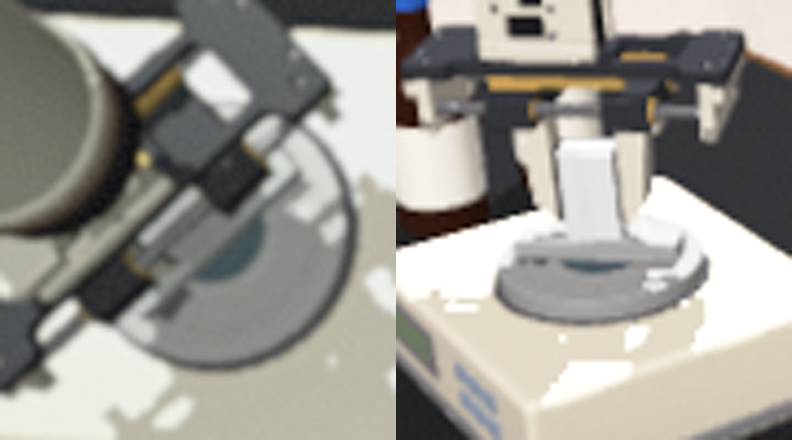

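Torque rose to 0.42 N m, so the lug is on the stop, and the side picture shows the bar flat on the ring. Unload slightly, release and rise.

Call:
send_rows --steps '[[[0,0,0,0.2],[0,0,0,0.4],[0,0,0,0.4]]]'

```text
time: 12.18
ee_pos: [530.7, 172.3, 134.7]
tcp_rot: [3.141, -0.001, 0.874]
ft_force: [-0.8, -2.4, 5.8]
opening: 0.392
grip_force: 30.0
```

Call:
send_rows --jaw -1 --steps '[[[0,0,0,0],[0,0,0,0],[0,0,0,0],[0,0,0,0],[0,0,0,0],[0,0,0,0],[0,0,0,0]]]'

```text
time: 13.05
ee_pos: [530.2, 172.4, 134.1]
tcp_rot: [-3.142, -0.0, 0.873]
ft_force: [-0.5, -0.0, -0.4]
opening: 0.995
grip_force: 0.0
```

Call:
send_rows --steps '[[[0,0,0.4,0],[0,0,1,0],[0,0,1.8,0],[0,0,2.6,0],[0,-1,3.2,0],[0,-2.2,3.2,0],[0,-3.4,3.2,0],[0,-4.6,3.2,0],[0,-5.8,3.2,0],[0,-5.8,3.2,0]]]'

```text
time: 14.3
ee_pos: [529.9, -65.0, 263.7]
tcp_rot: [3.139, 0.0, 0.864]
ft_force: [0.0, 0.5, -0.5]
opening: 0.999
grip_force: 0.0
```

```bash
python3 - <<'E'
from h import *
o=ctrl.get_obs();print(o["time"],o["ee_pos"],o["ft_force"])
s=[]
for n in("top","side"):
    c=cam(n); u,v=proj(c,[530,171,110])[0].astype(int);print(n,u,v)
    s.append(cv2.resize(cv2.cvtColor(np.asarray(c["pixels"]),cv2.COLOR_RGB2BGR)[v-50:v+50,u-45:u+45],None,fx=4.4,fy=4.4,interpolation=cv2.INTER_CUBIC))
    print([(l,np.round(d["at"]),d["conf"]) for l in("wide_grip","ring_face","narrow_grip") for d in ctrl.place_of(n,l)])
cv2.imwrite("pics/end.png",np.hstack(s))
E
```

```text
14.3 [529.93939508 -64.96908809 263.68825452] [ 0.04568682  0.45664955 -0.48086606]
top 193 195
[('narrow_grip', array([ 534., -444.,   58.]), 0.9), ('narrow_grip', array([ 430., -359.,   55.]), 0.84), ('narrow_grip', array([ 666., -316.,   56.]), 0.84), ('narrow_grip', array([ 548., -323.,   94.]), 0.61)]
side 247 169
[('wide_grip', array([534., 172., 130.]), 0.8), ('ring_face', array([533., 174.,  90.]), 0.59), ('ring_face', array([532., 168., 135.]), 0.59), ('narrow_grip', array([ 530., -445.,   51.]), 0.73), ('narrow_grip', array([ 433., -359.,   55.]), 0.72), ('narrow_grip', array([ 544., -324.,   93.]), 0.59)]
```

View pics/end.png

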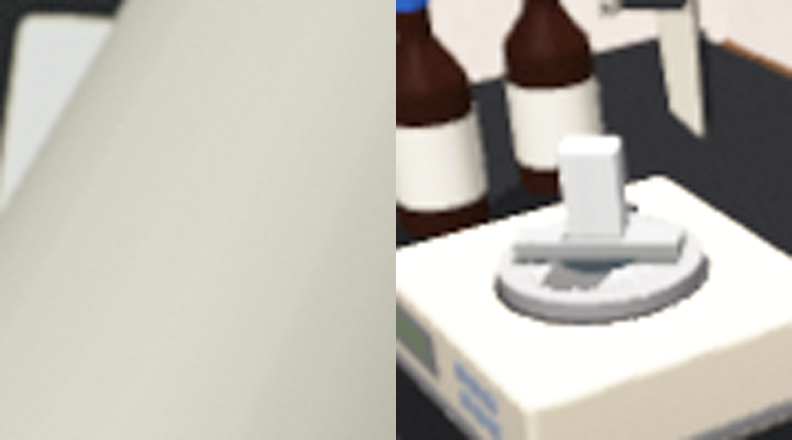

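The side picture shows the spanner upright and flat on the ring. I'll clear the arm to check the lug from above.

Call:
send_rows --steps '[[[0,-1.2,0,0],[0,-2.4,0,0],[0,-3.6,0,0],[0,-4.8,0,0],[0,-5.5,0,0],[0,-5.5,0,0],[0,-5.5,0,0]]]'

```text
time: 15.58
ee_pos: [530.6, -278.1, 261.8]
tcp_rot: [-3.141, -0.001, 0.874]
ft_force: [-0.6, 1.1, -0.4]
opening: 1.0
grip_force: 0.0
```

```bash
python3 - <<'E'
from h import *
c=cam("top"); im=cv2.cvtColor(np.asarray(c["pixels"]),cv2.COLOR_RGB2BGR)
cv2.imwrite("pics/end2.png",cv2.resize(im[150:240,145:245],None,fx=6,fy=6,interpolation=cv2.INTER_CUBIC));o=ctrl.get_obs();print(o["time"],o["ee_pos"])
E
```

```text
15.625 [ 530.734107   -277.64824434  261.8554009 ]
```

View pics/end2.png

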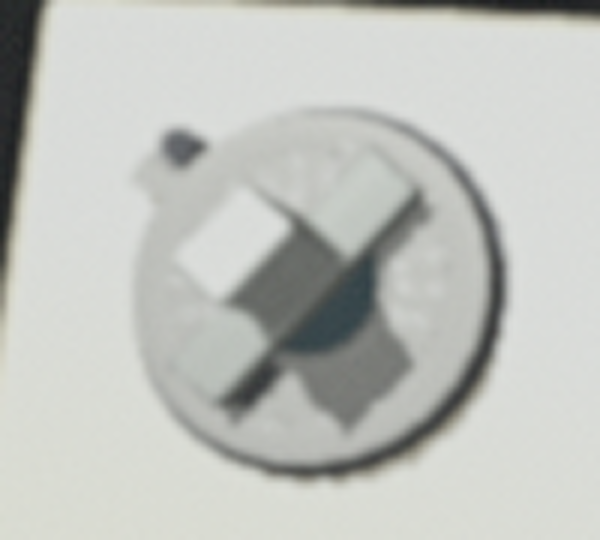

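The top view shows the lug (crop 150,180) touching the stop post (180,145), with the spanner seated across the ring. Handing in.

```bash
python3 -c "
from cell import ctrl
print(ctrl.finish_job())"
```

```text
the job is handed in; nothing more can be done
None
```

The job is handed in (no verdict was returned): the wide spanner stands seated in the ring, the ring's lug is against the stop post, and the narrow spanner was left untouched in its stand.

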